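# Release the jar caddy and hold it up level

## Robot

A 6-joint arm with a two-finger parallel gripper is mounted at the origin on the work surface. World frame = base frame: x ahead of the robot, y to its left, z up, the work surface at z = 0. Lengths are in m, angles in rad, forces in N, time in s.
With the tool pointing down it reaches from about 0.275 to 0.875 m from the base axis. Payload 12.5 kg.
Tool frame: the origin (TCP) lies midway between the tips of the shut fingers; the grasp point (between the pads) lies 19 mm behind it; z points along the fingers, y is the direction in which the jaws open and shut (so a half turn about z gives the same grasp; the last joint's range is limited). The gripper opens to 85 mm and grips with 20 to 120 N. Pads are 22 mm wide; open, the fingers measure 114 mm over their backs; the gripper's body (76 mm by 85 mm) begins 54 mm behind the grasp point. The pads swing forward as they close: fully open they stand 13 mm farther back than shut.
Start: joints at [1.219, 0.351, 1.652, -0, 1.139, -0.085], TCP at [0.145, 0.531, 0.231] pointing down, gripper open.
Joint ranges: [-2.75, 2.75], [-0.79, 2.1], [0.01, 2.65], [-1.57, 4.71], [0.07, 3.14], [-2.87, 2.87]. Speed limits (rad/s): [2.22, 2.22, 2.79, 3.14, 3.14, 3.14].

## Interface

Orientations are given as [roll, pitch, yaw] about the fixed x, y, z axes, in that order (R = Rz(yaw) Ry(pitch) Rx(roll)).
In Python, from bench import ctrl gives the robot as it stands. The module is installed in compiled form; this text tells all that it offers. Calls block until the motion is done:
- ctrl.move_pose(position, orientation): joint-space move of the TCP to a pose.
- ctrl.servo_line(position, rotation=None, max_speed=0.15): straight line of the TCP; rotation=None keeps the orientation; max_speed is the mean speed in m/s.
- ctrl.set_joints(angles): joint-space move.
- ctrl.ungrasp() and ctrl.grasp(newtons=None): open the fingers fully, or close them until they stop; newtons is the grip in N (None keeps the last).
- ctrl.dwell(seconds).
- ctrl.ik(position, orientation): joint angles nearest the present ones, or None.
- ctrl.get_obs(): the state.
- ctrl.capture(name): name is "scene" or "side" or "wrist"; returns the picture (420x560x3 uint8, red, green, blue); there is no depth.
- ctrl.get_calibration(name): a dict with "fx", "fy", "cx", "cy" (pixels), "extrinsics" (4x4, takes a point from world to camera coordinates); the wrist camera has in their place "T_tool_cam" (4x4, takes a point from camera to tool coordinates, whose origin is the TCP and whose axes are the flange's). Camera axes: x right, y down, z forward; pixel columns grow to the right and rows downward; lengths in m; the calibration is good to about 2 mm. The wrist camera is an equidistant fisheye: a pixel r from the principal point sees the ray r / f radians off the axis. A picture is of the moment at which its call begins: read the wrist's pose just before it. get_calibration takes no time and is no camera call.
A pose or a line that the arm cannot do raises ctrl.PlanningError and nothing moves.
- ctrl.hand_in(): hands the job in, once; it reports no verdict.
The state is a dict: "time": time; "joint_positions": joint angles; "qvel": joint speeds; "joint_torque": joint torques, N m; "eef_pos": TCP position; "orientation": TCP orientation; "ft_force": force on the tool from outside, world axes, zero at the start; "moment": the same for the moment, N m; "grip_width": opening from 0.0 (shut) to 1.0 (fully open).
Only numpy, scipy, OpenCV 4.12 (cv2) and the standard library are available. Lean on these libraries where they do the work, as an engineer would, in place of code of your own. Each camera call takes 0.05 s, during which the arm holds its last target.

## Task

The caddy with the two sealed jars is held down on its dock by the transport lock: slide the black lock knob all the way to its released end stop (on the side towards the robot), then lift the caddy straight up until its foot is about 12 cm above the dock (at least 8 cm). Keep it there above the dock, level and still, with both jars standing in their pockets, and finish while holding it: do not put it down or let go. Leave the spare jar, the steel beaker and the scraper where they are.

Things in the scene. Friction and masses are not known exactly. Their poses are not given: they have to be found in the camera images.
- dock: Fixed aluminium base plate, 140 mm (its x) by 320 mm (its y, from -205 to +115) by 20 mm high. Origin on the bench surface under the middle of the caddy's place; z up, y along the caddy and away from the lock. The lock track (125 x 40 mm, top 45 mm above the bench) lies along x at y = -165 mm. A fence 8 mm high surrounds the caddy's foot with 3 mm of play.
- dock_seat (a point): Point on the dock's top face under the centre of the seated caddy, 20 mm above the bench; axes as the dock's.
- lock (a joint): Travel of the transport lock in m: it slides along the dock's -x direction (roughly towards the robot); 0 = fully locked, 0.060 = released, at its end stop. Starts between 0 and 0.025, where its tongue still blocks the caddy; it stays where it is left and needs about 3 N to slide.
- lock_grip (a point): Grip point on the centre line of the lock's upright black knob: 20 mm (dock x, the sliding direction) by 30 mm (dock y) by 60 mm high; 20 mm below its top, 87 mm above the bench. Moves with it; axes as the dock's. A steel tongue 24 mm wide (top 57 mm above the bench) runs from the knob's foot to +y and, locked, covers a lug on the caddy. 65 mm free around the knob.
- caddy: Steel carrier, 84 mm (x) by 160 mm (y), 165 mm high, rim 34 mm high: two pockets along y, flat uprights at both ends carrying the handle bar, a lug at its -y end. Origin at the centre of its underside, z up; starts seated on the dock, axes as the dock's. With jars it weighs 0.6 to 0.95 kg, roughly balanced about the middle of the handle.
- caddy_handle (a point): Centre of the caddy's black handle bar, 20 mm wide (caddy x) by 20 mm high by 160 mm long (along caddy y), 155 mm above the caddy's underside (175 mm above the bench when seated). Axes as the caddy's. The bar is free on both sides and above; the jar lids are 56 mm below its underside.
- jar_a_mid (a point): Centre (half-way up) of a sealed jar, 68 mm diameter, 85 mm high, in the caddy's +y pocket, 39 mm from the middle; its foot stands 4 mm above the caddy's underside.
- jar_b_mid (a point): Centre (half-way up) of a sealed jar, 68 mm diameter, 85 mm high, in the caddy's -y pocket, 39 mm from the middle.
- spare_jar: Bystander: the same kind of sealed jar standing on the bench beside the dock, 68 mm diameter, 85 mm high; origin at the centre of its underside.
- beaker: Bystander: open steel beaker, 72 mm diameter, 95 mm high, on the bench beyond the dock's +y end; origin at the centre of its underside.
- scraper: Bystander: white plastic spatula, 210 mm long, lying flat on the bench on the dock's +x side; origin near its middle.
There are look-alikes about, which are no part of the job. Leave any blue, orange or red look-alike of the part that bears jar_a_mid alone.

How it is judged:
By the outcome, as a careful person would: the job done as asked, in the order asked, and still so for the second after the job is handed in, while the arm keeps its last pose, push and grip.
It also fails if it takes over 45 s, if anything falls off the work surface, if the arm or the gripper's body presses on something with over 40 N, if the wrist force passes 120 N, or if a joint passes its speed limit or range.

## Working session

There is one attempt and no reset: what is moved stays moved. The work goes in short steps, each a Python script; the robot and the scene stay as the last script left them, time stands still between calls to the robot, and variables do not carry over. Pictures are saved under pics/ and viewed, and the job is handed in when it is done.

```bash
mkdir -p pics
cat > h.py <<'E'
import numpy as np, cv2
from bench import ctrl
def save(img,n): cv2.imwrite('pics/'+n+'.png',img[:,:,::-1])
def ray(name,u,v):
    c=ctrl.get_calibration(name); E=np.array(c['extrinsics'])
    d=np.array([(u-c['cx'])/c['fx'],(v-c['cy'])/c['fy'],1.]); R=E[:3,:3]
    return -R.T@E[:3,3], R.T@d/np.linalg.norm(d)
def onz(name,u,v,z):
    o,d=ray(name,u,v); return o+d*(z-o[2])/d[2]
def tri(rays):
    A=np.zeros((3,3));b=np.zeros(3)
    for o,d in rays:
        P=np.eye(3)-np.outer(d,d);A+=P;b+=P@o
    x=np.linalg.solve(A,b); return x,[np.linalg.norm((np.eye(3)-np.outer(d,d))@(x-o)) for o,d in rays]
def proj(name,p):
    c=ctrl.get_calibration(name); E=np.array(c['extrinsics']); q=E[:3,:3]@p+E[:3,3]
    return c['fx']*q[0]/q[2]+c['cx'],c['fy']*q[1]/q[2]+c['cy']
E
python3 - <<'E'
from h import *
for n in ['scene','side','wrist']:
    save(ctrl.capture(n),n+'0')
    c=ctrl.get_calibration(n); print(n,{k:np.round(v,3).tolist() for k,v in c.items()})
print(ctrl.get_obs())
E
```

```text
scene {'fx': 523.579, 'fy': 523.579, 'cx': 277.36, 'cy': 213.381, 'extrinsics': [[-0.195, 0.981, -0.012, -0.024], [0.725, 0.136, -0.675, -0.355], [-0.66, -0.14, -0.738, 1.477], [0.0, 0.0, 0.0, 1.0]]}
side {'fx': 416.719, 'fy': 416.719, 'cx': 278.957, 'cy': 208.597, 'extrinsics': [[0.759, -0.65, -0.017, -0.361], [-0.467, -0.527, -0.71, 0.436], [0.453, 0.547, -0.704, 0.512], [0.0, 0.0, 0.0, 1.0]]}
wrist {'fx': 325.192, 'fy': 325.192, 'cx': 275.508, 'cy': 209.909, 'T_tool_cam': [[0.0, -0.961, -0.276, 0.07], [1.0, 0.0, -0.0, 0.0], [0.0, -0.276, 0.961, -0.143], [0.0, 0.0, 0.0, 1.0]]}
{'time': 0.15, 'joint_positions': array([ 1.21939434e+00,  3.51146942e-01,  1.65224599e+00,  6.40014442e-07,
        1.13913309e+00, -8.45898837e-02]), 'qvel': array([ 0.00067934, -0.00153238, -0.00195623, -0.00089562, -0.00076515,
        0.00046374]), 'joint_torque': array([ 5.85480630e-04, -5.06245136e+01, -2.91499740e+01, -6.77059757e-05,
        3.44527129e-03,  1.23845962e-05]), 'eef_pos': array([0.1448949 , 0.53031091, 0.23087504]), 'orientation': array([-3.14066267e+00, -7.94387200e-05,  2.87478025e+00]), 'ft_force': array([ 1.04193592, -0.8527052 ,  0.40161238]), 'moment': array([-0.02084836,  0.03634651,  0.005162  ]), 'grip_width': 0.9994616626205309}
```

View pics/scene0.png

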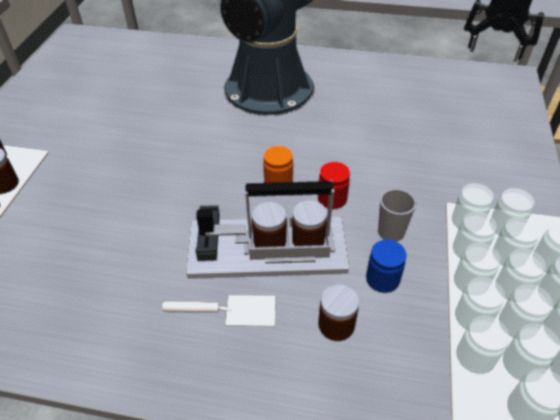

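View pics/side0.png

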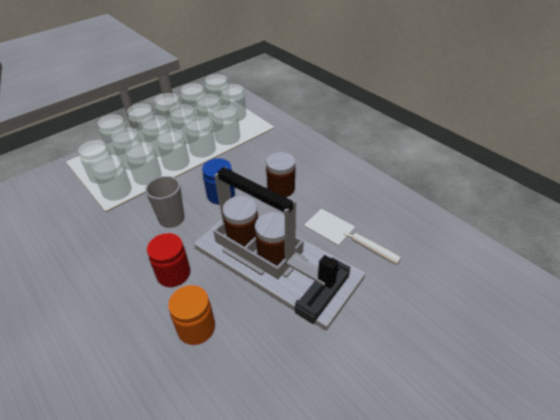

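View pics/wrist0.png

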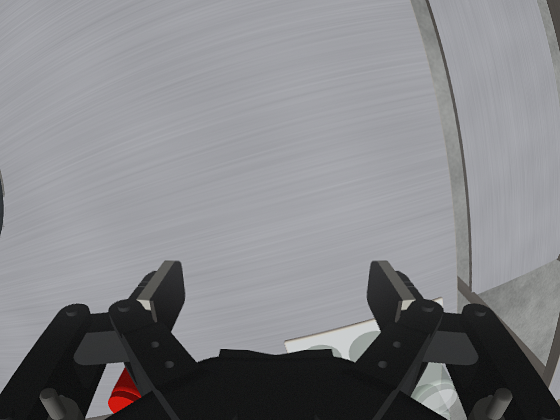

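Run:
```python
import cv2
a=cv2.imread('pics/scene0.png')[140:290,170:360]; cv2.imwrite('pics/sc_crop.png',cv2.resize(a,None,fx=4,fy=4,interpolation=2))
a=cv2.imread('pics/side0.png')[160:330,185:375]; cv2.imwrite('pics/sd_crop.png',cv2.resize(a,None,fx=3.5,fy=3.5,interpolation=2))
```

```text
(no output)
```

View pics/sc_crop.png

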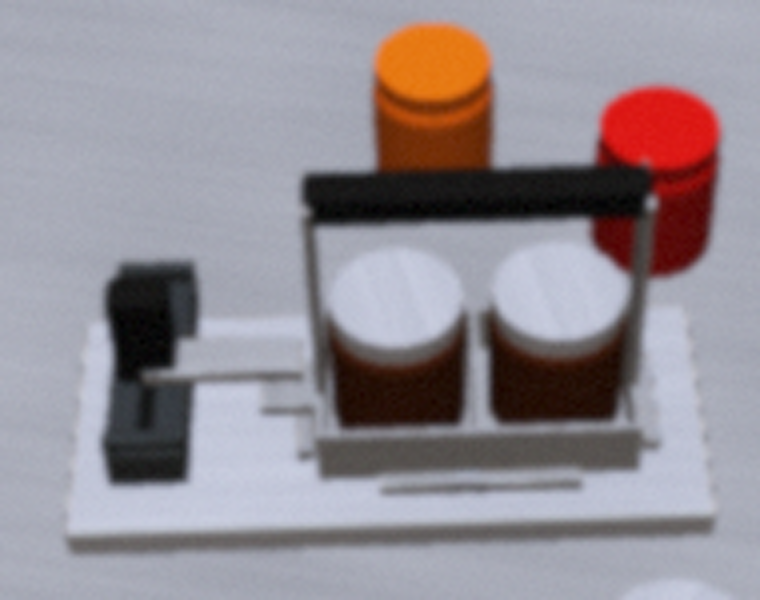

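View pics/sd_crop.png

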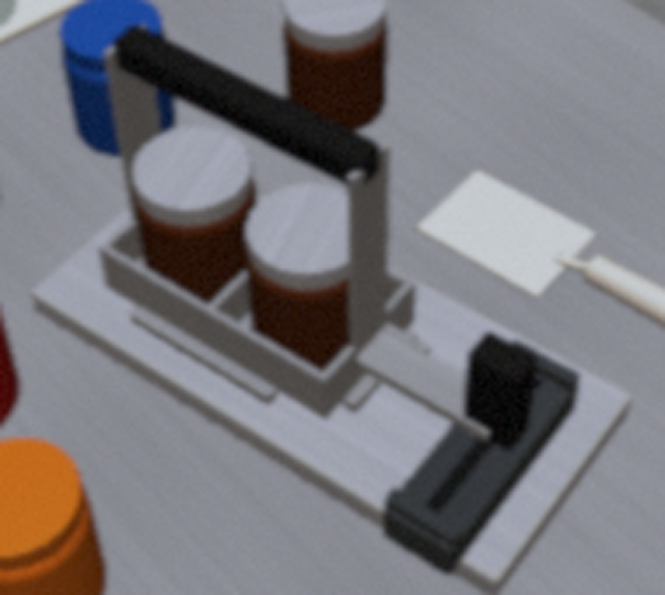

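Run:
```python
from h import *
sc=lambda x,y:(170+(x+.5)/4-.5,140+(y+.5)/4-.5); sd=lambda x,y:(185+(x+.5)/3.5-.5,160+(y+.5)/3.5-.5)
for n,p in [('+x+y',sc(713,520)),('+x-y',sc(68,537)),('-x+y?',sc(685,308)),('-x-y',sc(92,318))]: print('scene',n,onz('scene',*p,.02).round(4))
for n,p in [('-x-y',sd(495,578)),('+x-y',sd(630,402)),('-x+y',sd(36,295))]: print('side',n,onz('side',*p,.02).round(4))
for n in('scene','side'):
    im=cv2.imread(f'pics/{n}0.png'); m=(im.max(2)<38).astype(np.uint8)
    k,l,s,c=cv2.connectedComponentsWithStats(m)
    for i in range(1,k):
        if s[i,4]>80: 
            pts=np.argwhere(l==i)[:,::-1].astype(np.float32)
            print(n,s[i],c[i].round(1),cv2.minAreaRect(pts))
```

```text
scene +x+y [0.6058 0.2857 0.02  ]
scene +x-y [ 0.6744 -0.0212  0.02  ]
scene -x+y? [0.4694 0.2564 0.02  ]
scene -x-y [ 0.5348 -0.053   0.02  ]
side -x-y [ 0.5372 -0.0528  0.02  ]
side +x-y [ 0.6665 -0.0263  0.02  ]
side -x+y [0.4663 0.2506 0.02  ]
scene [ 222    0   90   69 2355] [256.9  20.6] ((266.5, 34.0), (68.0, 89.0), 90.0)
scene [ 465    0   78   59 1833] [506.5  19.5] ((503.28216552734375, 23.90771484375), (73.00684356689453, 58.96556854248047), 13.495734214782715)
scene [539  28  21  50 293] [548.7  51.1] ((548.2340087890625, 52.47616195678711), (6.531843185424805, 51.61749267578125), 22.47943687438965)
scene [288  42   9  24  84] [292.4  54.3] ((292.1588439941406, 53.56470489501953), (23.085647583007812, 7.439561367034912), 85.60128784179688)
scene [243  65   9  35  82] [246.7  83.6] ((247.32998657226562, 82.18999481201172), (4.38406229019165, 34.506813049316406), 8.13010311126709)
scene [551 105   9  27 121] [555.7 118.8] ((556.4224243164062, 118.18102264404297), (6.95924186706543, 26.26129150390625), 23.198591232299805)
scene [  0 164  17  28 335] [  7.  178.5] ((8.0, 177.
[... 337 characters left out ...]
8  31  17 292] [270.  238.1] ((269.2491760253906, 236.47500610351562), (15.957805633544922, 30.049978256225586), 88.09085083007812)
scene [320 314  35  25 409] [335.  327.9] ((335.60906982421875, 327.3801574707031), (33.97585678100586, 22.081310272216797), 8.615647315979004)
side [ 219  169   75   42 1108] [259.4 189.3] ((255.5258331298828, 189.6489715576172), (75.4433822631836, 36.709712982177734), 4.205357074737549)
side [308 257  31  49 544] [326.1 275.3] ((324.197265625, 283.00921630859375), (20.11435317993164, 50.86057662963867), 16.699243545532227)
side [296 274  52  49 169] [316.8 307.1] ((326.65380859375, 300.23077392578125), (21.07860565185547, 62.958465576171875), 56.3099365234375)
```

Run:
```python
from h import *
print(tri([ray('scene',289.7,188.3),ray('side',259.4,189.3)]))
sc=lambda x,y:(170+(x+.5)/4-.5,140+(y+.5)/4-.5); sd=lambda x,y:(185+(x+.5)/3.5-.5,160+(y+.5)/3.5-.5)
print('-y end',tri([ray('scene',*sc(311,198)),ray('side',*sd(368,152))]))
print('+y end',tri([ray('scene',*sc(650,190)),ray('side',*sd(128,48))]))
print('knob top',tri([ray('scene',*sc(140,285)),ray('side',*sd(503,355))]))
for n,crop,f in (('scene',(190,200,50,70),10),('side',(290,240,70,90),8)):
    x,y,w,h=crop; im=cv2.imread(f'pics/{n}0.png')[y:y+h,x:x+w]
    im=np.clip(im.astype(float)*2.2,0,255).astype(np.uint8)
    cv2.imwrite(f'pics/knob_{n}.png',cv2.resize(im,None,fx=f,fy=f,interpolation=2))
```

```text
(array([0.56412564, 0.15763994, 0.17620292]), [np.float64(0.004755041942393371), np.float64(0.004755041942393471)])
-y end (array([0.57953294, 0.08735096, 0.18028755]), [np.float64(0.0008142456504951818), np.float64(0.0008142456504952231)])
+y end (array([0.5414734 , 0.23586142, 0.17407008]), [np.float64(0.0008568531240083339), np.float64(0.0008568531240083088)])
knob top (array([ 0.58400832, -0.00237907,  0.1079075 ]), [np.float64(0.0011253812192782086), np.float64(0.0011253812192783235)])
```

View pics/knob_scene.png

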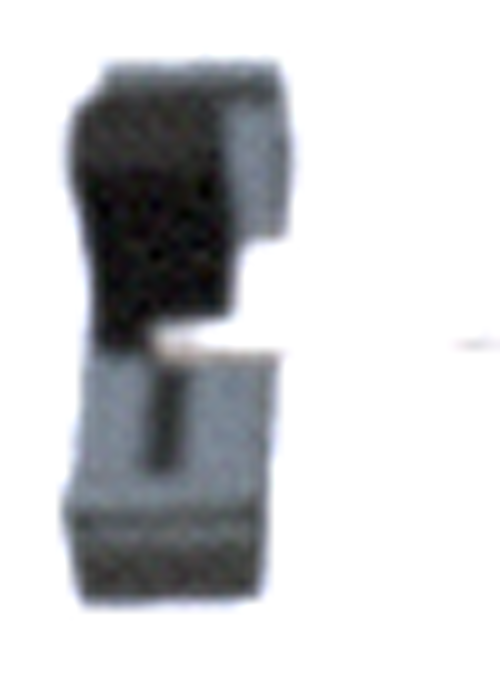

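View pics/knob_side.png

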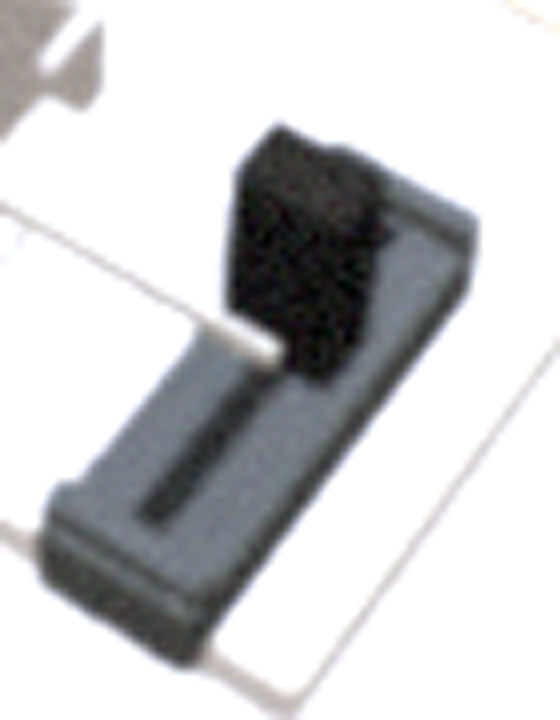

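```bash
cat >> h.py <<'E'
def Rt(rpy):
    from scipy.spatial.transform import Rotation as Ro
    return Ro.from_euler('xyz',rpy).as_matrix()
def wray(obs,u,v):
    c=ctrl.get_calibration('wrist'); T=np.array(c['T_tool_cam']); R=Rt(obs['orientation'])
    a=np.array([(u-c['cx'])/c['fx'],(v-c['cy'])/c['fy']]); r=np.linalg.norm(a)
    d=np.array([*(a/r*np.sin(r)),np.cos(r)]) if r>1e-9 else np.array([0,0,1.])
    return R@T[:3,3]+obs['eef_pos'], R@T[:3,:3]@d
E
python3 - <<'E'
from h import *
k,e=tri([ray('scene',204.7,213.0),ray('side',328.5,261.7)]); print('knobtop',k,e)
y=np.radians(13); ex=np.array([np.cos(y),np.sin(y),0]); ey=np.array([-np.sin(y),np.cos(y),0]); O=np.array([.560,.161,0])
print('dock coords',(k-O)@ex,(k-O)@ey)
for yaw in (y+np.pi/2,y-np.pi/2):
    for p in (O+[0,0,.156],O+[0,0,.28],k-[0,0,.039],k-ex*.06-[0,0,.039], O-.07*ey+[0,0,.33]):
        q=ctrl.ik(p,[np.pi,0,yaw]); print(yaw,None if q is None else np.round(q,2))
import pickle
p=O-.03*ey+[0,0,.33]
ctrl.move_pose(p,[np.pi,0,y-np.pi/2])
ctrl.dwell(.2)
o=ctrl.get_obs(); im=ctrl.capture('wrist'); save(im,'w1'); pickle.dump(o,open('w1.pkl','wb'))
print(o['time'],o['eef_pos'],o['orientation'])
E
```

```text
knobtop [ 0.58576658 -0.00181881  0.10399985] [np.float64(0.0007723879672188814), np.float64(0.0007723879672189248)]
dock coords -0.01152007845998531 -0.1644419961249191
1.7976891295541595 [ 0.2   0.49  1.64 -0.    1.01 -0.03]
1.7976891295541595 [ 0.2   0.37  1.5  -0.    1.27 -0.03]
1.7976891295541595 [-0.08  0.63  1.68 -0.    0.84 -0.31]
1.7976891295541595 [-0.12  0.55  1.83 -0.    0.76 -0.34]
1.7976891295541595 [ 0.08  0.33  1.43  0.    1.38 -0.15]
-1.3439035240356336 None
-1.3439035240356336 None
-1.3439035240356336 [-0.08  0.63  1.68 -0.    0.84  2.83]
-1.3439035240356336 [-0.12  0.55  1.83 -0.    0.76  2.8 ]
-1.3439035240356336 NoneTraceback (most recent call last):
  File "<stdin>", line 10, in <module>
bench.PlanningError: the arm cannot take that pose within its joint ranges
```

Run:
```python
from h import *
import pickle
y=np.radians(13); ex=np.array([np.cos(y),np.sin(y),0]); ey=np.array([-np.sin(y),np.cos(y),0]); O=np.array([.560,.161,0])
for n,p in (('w1',O-.14*ey+[0,0,.33]),('w2',O-.225*ey+[0,0,.33])):
    ctrl.move_pose(p,[np.pi,0,y+np.pi/2])
    ctrl.dwell(.2)
    o=ctrl.get_obs(); im=ctrl.capture('wrist'); save(im,n); pickle.dump(o,open(n+'.pkl','wb'))
    print(o['time'],o['eef_pos'],o['orientation'])
```

```text
2.775 [0.59144095 0.02505146 0.32996551] [-3.14154445e+00 -4.22533439e-05  1.79845784e+00]
3.4583 [ 0.61054085 -0.05728134  0.33015461] [ 3.14140262e+00 -3.39923568e-05  1.79884403e+00]
```

View pics/w1.png

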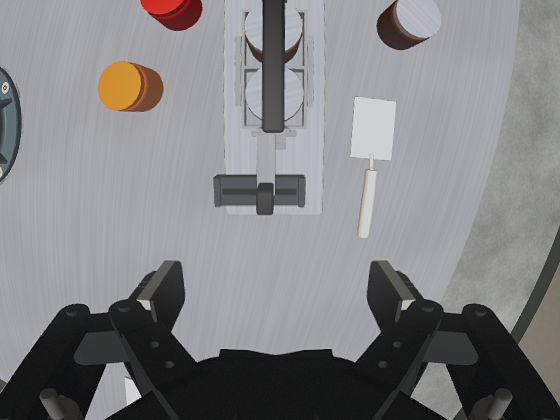

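View pics/w2.png

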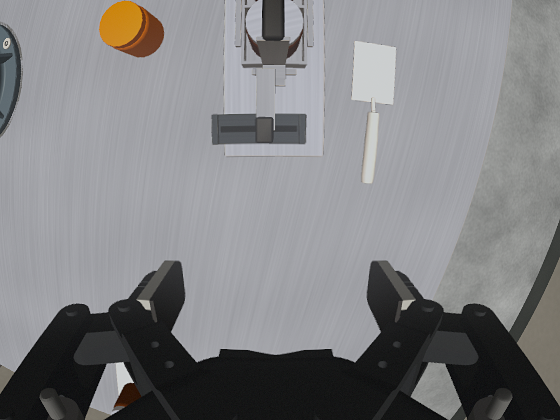

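Run:
```python
import cv2,numpy as np
out=[]
for n,(x,y) in (('w1',(205,125)),('w2',(205,65))):
    im=cv2.imread(f'pics/{n}.png')[y:y+95,x:x+130]
    im=np.clip(im.astype(float)*1.8,0,255).astype(np.uint8); out.append(cv2.resize(im,None,fx=6,fy=6,interpolation=2)[:, :])
cv2.imwrite('pics/w1k.png',out[0]);cv2.imwrite('pics/w2k.png',out[1])
```

```text
(no output)
```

View pics/w1k.png

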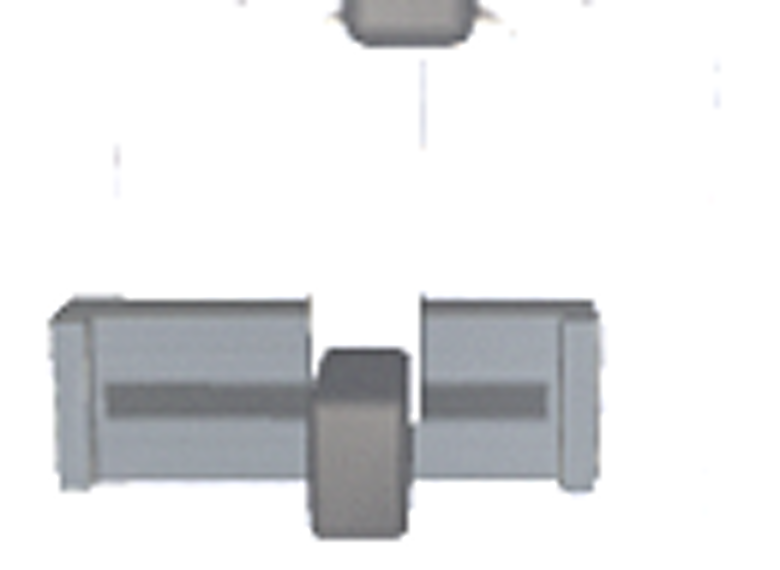

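View pics/w2k.png

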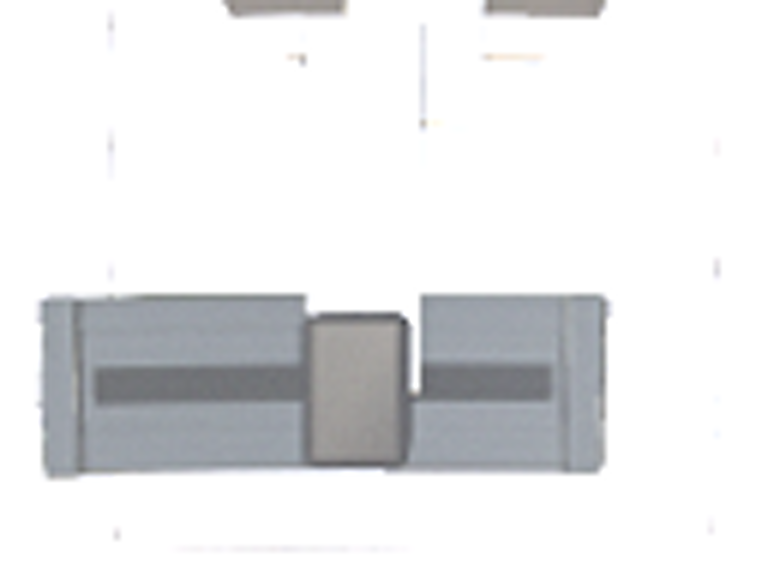

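Run:
```python
from h import *
import pickle
o1,o2=[pickle.load(open(n+'.pkl','rb')) for n in('w1','w2')]
k,e=tri([wray(o1,264.7,203.1),wray(o2,263.9,129.8)]); print('knobtop',k,e)
# add scene, side
k4,e4=tri([wray(o1,264.7,203.1),wray(o2,263.9,129.8),ray('scene',204.7,213.0),ray('side',328.5,261.7)]);print(k4,np.round(e4,4))
im=cv2.imread('pics/w1.png').max(2)
for v in (5,25,55,70,90,110): print(v, im[v,250:300].tolist())
a=cv2.imread('pics/w1.png')[95:140,240:310];cv2.imwrite('pics/w1h.png',cv2.resize(np.clip(a*1.6,0,255).astype(np.uint8),None,fx=10,fy=10,interpolation=2))
```

```text
knobtop [ 0.58534788 -0.00369373  0.1078855 ] [np.float64(0.00016026826426823626), np.float64(0.00016026826426835357)]
[ 0.58539289 -0.00310913  0.10459694] [0.0014 0.0008 0.002  0.0004]
5 [185, 186, 190, 190, 187, 186, 187, 187, 188, 188, 188, 194, 135, 22, 41, 52, 54, 58, 60, 57, 57, 57, 57, 58, 58, 56, 57, 58, 57, 57, 55, 47, 40, 30, 68, 166, 191, 187, 187, 187, 188, 188, 189, 188, 186, 187, 188, 188, 185, 185]
25 [189, 190, 190, 191, 192, 193, 194, 194, 194, 194, 194, 192, 143, 34, 51, 61, 66, 64, 64, 64, 64, 63, 64, 63, 64, 64, 63, 63, 63, 63, 62, 51, 47, 41, 57, 202, 192, 190, 189, 189, 189, 189, 188, 187, 187, 187, 186, 186, 185, 186]
55 [175, 179, 143, 82, 55, 60, 62, 61, 61, 62, 60, 65, 49, 54, 63, 71, 73, 76, 74, 73, 74, 74, 73, 73, 74, 72, 73, 73, 71, 73, 71, 61, 56, 54, 50, 58, 58, 59, 59, 60, 59, 59, 56, 61, 127, 172, 176, 173, 172, 171]
70 [89, 88, 89, 89, 87, 87, 86, 138, 192, 194, 193, 200, 75, 57, 66, 76, 78, 79, 79, 78, 77, 78, 78, 77, 77, 76, 77, 77, 75, 76, 74, 65, 59, 50, 95, 174, 190, 188, 189, 193, 193, 133, 93, 87, 89, 90, 89, 88, 90, 90]
90 [194, 195, 194, 193, 193, 192, 191, 189, 188, 187, 188, 175, 71, 61, 71, 79, 84, 84, 83, 84, 82, 83, 83, 83, 82, 81, 82, 82, 81, 82, 79, 71, 64, 54, 144, 194, 188, 187, 186, 187, 187, 187, 188, 188, 190, 189, 191, 192, 193, 194]
110 [128, 172, 198, 195, 193, 193, 191, 191, 191, 190, 193, 168, 94, 65, 74, 84, 88, 89, 88, 89, 88, 86, 86, 87, 87, 86, 87, 85, 86, 84, 82, 74, 68, 67, 133, 193, 188, 187, 188, 189, 189, 189, 189, 189, 189, 190, 191, 150, 112, 165]
```

View pics/w1h.png

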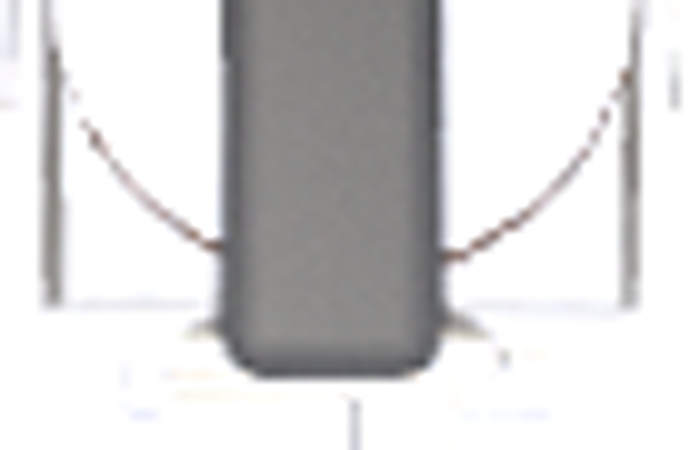

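Run:
```python
from h import *
import pickle
o1,o2=[pickle.load(open(n+'.pkl','rb')) for n in('w1','w2')]
im=cv2.imread('pics/w2.png').max(2); im1=cv2.imread('pics/w1.png').max(2)
print(im[0:75,271].tolist()); print(im1[115:150,273].tolist()); print(im[20,255:295].tolist())
def at(o,u,v,z):
    a,d=wray(o,u,v); return a+d*(z-a[2])/d[2]
for v in (5,25,70,110,131): print(v,at(o1,273.1,v,.185).round(4))
# dock edges in w1 (z=.02)
for v in (150,200): 
    r=cv2.imread('pics/w1.png').max(2)[v]; print(v,r[215:240].tolist(),r[312:335].tolist())
```

```text
[60, 63, 63, 62, 63, 63, 64, 63, 64, 63, 65, 63, 64, 65, 65, 67, 65, 66, 66, 67, 68, 68, 69, 69, 70, 69, 68, 70, 70, 70, 71, 71, 72, 71, 72, 69, 60, 51, 44, 42, 52, 88, 86, 85, 85, 86, 86, 86, 85, 87, 86, 88, 86, 87, 88, 87, 88, 90, 89, 90, 89, 90, 88, 89, 67, 176, 168, 165, 163, 173, 173, 174, 173, 173, 173]
[87, 88, 87, 89, 87, 88, 88, 88, 88, 89, 87, 89, 88, 89, 82, 75, 67, 75, 177, 164, 180, 179, 179, 179, 179, 180, 179, 180, 178, 179, 178, 179, 178, 179, 179]
[182, 182, 183, 183, 184, 186, 191, 59, 38, 52, 63, 68, 68, 67, 69, 68, 68, 66, 66, 64, 65, 66, 65, 64, 65, 61, 53, 42, 30, 96, 195, 189, 188, 189, 190, 191, 191, 192, 192, 191]
5 [0.5501 0.1955 0.185 ]
25 [0.5545 0.1763 0.185 ]
70 [0.564  0.1355 0.185 ]
110 [0.5721 0.1006 0.185 ]
131 [0.5763 0.0825 0.185 ]
150 [169, 169, 167, 166, 168, 171, 170, 168, 170, 130, 183, 196, 193, 189, 187, 188, 191, 193, 190, 187, 188, 190, 190, 187, 185] [194, 193, 192, 193, 191, 190, 193, 196, 195, 194, 186, 163, 168, 171, 167, 171, 174, 168, 166, 167, 167, 170, 169]
200 [95, 95, 95, 98, 90, 73, 87, 95, 94, 94, 94, 95, 95, 95, 96, 94, 96, 95, 94, 94, 93, 94, 94, 95, 94] [192, 190, 191, 190, 192, 193, 195, 196, 192, 175, 161, 173, 172, 171, 169, 170, 173, 175, 173, 172, 170, 170, 172]
```

```bash
python3 - <<'E'
from h import *
import pickle
o1,o2=[pickle.load(open(n+'.pkl','rb')) for n in('w1','w2')]
print('handle end top',tri([wray(o1,273.1,131),wray(o2,272.7,36.5)]))
y=np.radians(13.05); ex=np.array([np.cos(y),np.sin(y),0])
K=np.array([.5854,-.0034,.070]); rp=[np.pi,0,y+np.pi/2]
ctrl.move_pose(K+[0,0,.09],rp)
ctrl.servo_line(K,rp,max_speed=.12)
o=ctrl.get_obs(); print(o['time'],o['eef_pos'],o['ft_force'])
ctrl.grasp(30); ctrl.dwell(.2)
o=ctrl.get_obs(); print(o['time'],o['eef_pos'],o['ft_force'],o['grip_width'])
save(ctrl.capture('side'),'s1'); save(ctrl.capture('wrist'),'w3')
E
python3 -c "
import cv2,numpy as np
a=cv2.imread('pics/s1.png')[180:340,240:420];b=cv2.imread('pics/w3.png')
cv2.imwrite('pics/s1w3.png',np.hstack([cv2.resize(a,(450,400)),cv2.resize(b,None,fx=.6,fy=.6)[:0+252].repeat(1,0) if 0 else np.pad(cv2.resize(b,(336,252)),((0,148),(0,0),(0,0)))]))"
```

```text
handle end top (array([0.57608958, 0.08258133, 0.18790345]), [np.float64(0.00017178534280473133), np.float64(0.0001717853428047389)])
5.1583 [ 0.58595517 -0.00349341  0.07080577] [0.27560873 0.80820238 0.45722932]
5.9667 [ 0.58539645 -0.00339944  0.07017541] [-2.50825776 -0.97273523  5.92455185] 0.2286951079035147
```

View pics/s1w3.png

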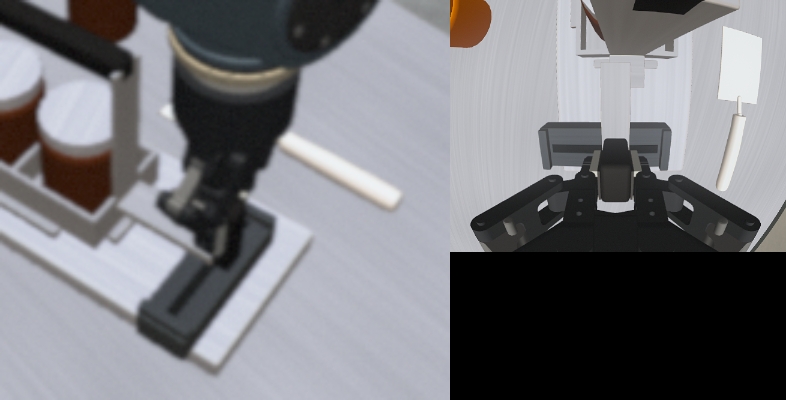

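Both pads have closed on the knob at about 19.4 mm, with the knob between them and the tongue clear. Next I slide it towards the robot and watch the force.

```bash
python3 - <<'E'
from h import *
y=np.radians(13.05); ex=np.array([np.cos(y),np.sin(y),0]); ey=np.array([-np.sin(y),np.cos(y),0])
K=np.array([.5854,-.0034,.070])
s=0
o=ctrl.get_obs(); p0=o['eef_pos']
for s in [.015,.03,.036,.039,.042,.045,.048,.05,.052,.054,.056,.058,.06,.062,.064]:
    ctrl.servo_line(K-ex*s,max_speed=.06); ctrl.dwell(.1)
    o=ctrl.get_obs(); d=o['eef_pos']-p0; f=o['ft_force']
    print(s,round(o['time'],2),'moved',round(-d@ex,4),round(d@ey,4),'F',round(f@ex,1),round(f@ey,1),round(f[2],1),round(o['grip_width'],3))
    if abs(f@ex)>14 : break
save(ctrl.capture('side'),'s2'); save(ctrl.capture('wrist'),'w4')
E
python3 -c "
import cv2,numpy as np
a=cv2.imread('pics/s2.png')[180:340,240:420];b=cv2.imread('pics/w4.png')
cv2.imwrite('pics/s2w4.png',np.hstack([cv2.resize(a,(450,400)),np.pad(cv2.resize(b,(336,252)),((0,148),(0,0),(0,0)))]))"
```

```text
0.015 6.57 moved 0.0157 0.0001 F -2.9 1.5 7.0 0.232
0.03 7.07 moved 0.0311 0.0001 F -3.1 1.0 7.6 0.233
0.036 7.42 moved 0.0371 0.0001 F -2.0 0.9 7.6 0.233
0.039 7.77 moved 0.0398 0.0001 F -0.5 2.3 6.8 0.23
0.042 8.12 moved 0.0406 0.0 F 14.5 3.2 -3.4 0.229
```

View pics/s2w4.png

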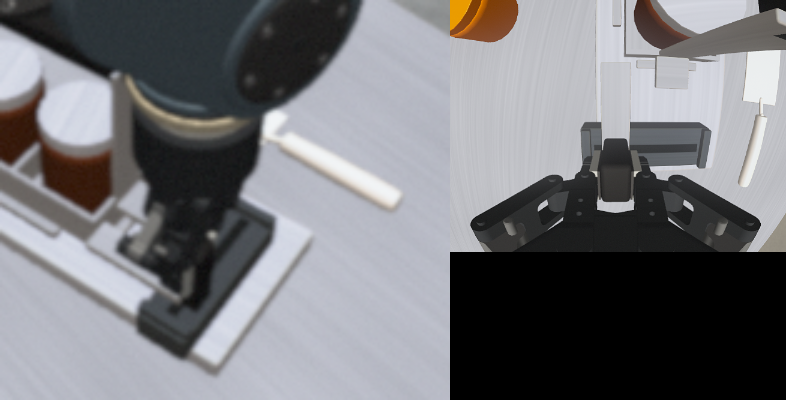

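Run:
```python
from h import *
import pickle
y=np.radians(13.05); ex=np.array([np.cos(y),np.sin(y),0]); ey=np.array([-np.sin(y),np.cos(y),0])
p=ctrl.get_obs()['eef_pos']
ctrl.ungrasp(); 
ctrl.servo_line([p[0],p[1],.30],max_speed=.2)
O=np.array([.558,.1604,0]); rp=[np.pi,0,y+np.pi/2]
ctrl.move_pose(O-.10*ey+[0,0,.30],rp); ctrl.dwell(.15)
o=ctrl.get_obs(); im=ctrl.capture('wrist'); save(im,'w5'); pickle.dump(o,open('w5.pkl','wb'))
print(o['time'],o['eef_pos'],o['orientation'],o['ft_force'])
save(ctrl.capture('side'),'s3')
```

```text
10.7417 [0.58029209 0.06227997 0.29964172] [-3.14081833e+00  5.48803559e-06  1.79777855e+00] [ 0.19897287 -0.58807385  0.9837731 ]
```

View pics/w5.png

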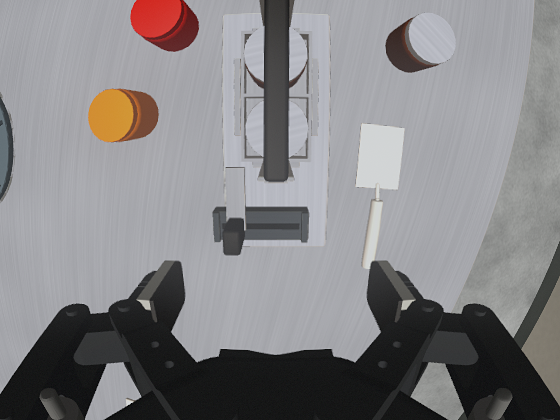

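View pics/s3.png

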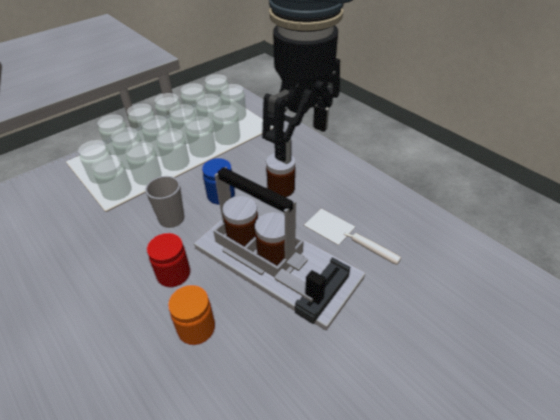

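Wrist view: the knob (233,237) now stands against the robot-side end of the track, and the tongue (235,190) is clear of the caddy lug. The handle bar (276,90) is the only black one, with both brown jars under it. Next I measure it again, grasp and lift.

```bash
python3 - <<'E'
from h import *
import pickle
o=pickle.load(open('w5.pkl','rb')); o1=pickle.load(open('w1.pkl','rb'))
im=cv2.imread('pics/w5.png').max(2)
y=np.radians(13.05); ex=np.array([np.cos(y),np.sin(y),0]); ey=np.array([-np.sin(y),np.cos(y),0]); O=np.array([.558,.1604,0])
print(im[165:190,276].tolist())
for v in (10,30,70,140,165):
    r=np.where(im[v,255:300]<100)[0]+255; r=r[np.abs(r-275)<16]
    a,d=wray(o,r.mean(),v); p=a+d*(.185-a[2])/d[2]-O; print(v,r.min(),r.max(),round(p@ex,4),round(p@ey,4))
rp=[np.pi,0,y+np.pi/2]
ctrl.move_pose(O+[0,0,.26],rp); ctrl.servo_line(O+[0,0,.157],rp,max_speed=.1); ctrl.dwell(.1)
s=ctrl.get_obs(); print(s['time'],s['eef_pos'],s['ft_force'])
ctrl.grasp(80); ctrl.dwell(.3)
s=ctrl.get_obs(); print(s['time'],s['eef_pos'],s['ft_force'],s['moment'],s['grip_width'])
save(ctrl.capture('side'),'s4'); save(ctrl.capture('scene'),'c4')
E
python3 -c "
import cv2,numpy as np
a=cv2.imread('pics/s4.png')[140:320,180:380];b=cv2.imread('pics/c4.png')[120:300,160:360]
cv2.imwrite('pics/g4.png',np.hstack([cv2.resize(a,(400,360)),cv2.resize(b,(400,360))]))"
```

```text
[82, 82, 82, 82, 82, 82, 83, 82, 83, 83, 83, 83, 83, 81, 74, 67, 91, 155, 189, 198, 197, 196, 196, 196, 196]
10 261 290 -0.0001 0.0592
30 265 288 0.0006 0.0418
70 264 288 0.0002 0.0086
140 264 287 -0.0002 -0.0472
165 263 288 -0.0002 -0.0673
12.6333 [0.55833603 0.16046486 0.1576483 ] [0.1981995  0.50251482 0.14749494]
13.55 [0.55817055 0.16043739 0.15727077] [-1.05290867 -0.83407711  5.60587421] [-0.01263502  0.21344681  0.05158428] 0.21978335002551339
```

View pics/g4.png

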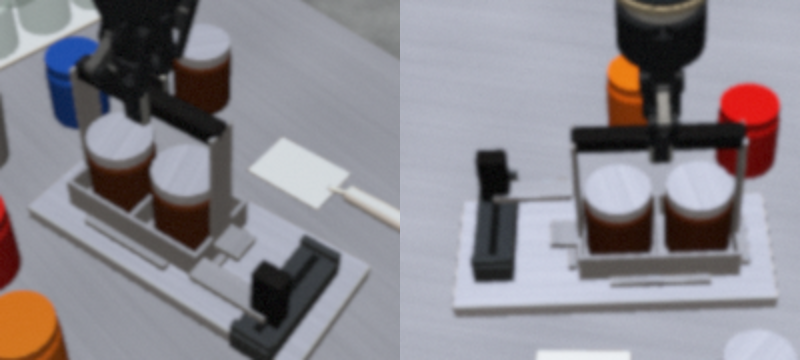

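```bash
python3 - <<'E'
from h import *
p=ctrl.get_obs()['eef_pos'].copy(); p=np.array([.558,.1604,.157])
for h in (.005,.02,.12):
    ctrl.servo_line(p+[0,0,h],max_speed=.06); ctrl.dwell(.2)
    s=ctrl.get_obs(); print(s['time'],s['eef_pos'],s['orientation'],s['ft_force'],s['moment'],s['grip_width'])
    if abs(s['ft_force'][2])>30: print('STOP');break
ctrl.dwell(.5)
s=ctrl.get_obs(); print(s['moment'],s['qvel'])
save(ctrl.capture('side'),'s5'); save(ctrl.capture('scene'),'c5')
E
python3 -c "
import cv2,numpy as np
a=cv2.imread('pics/s5.png')[80:320,170:410];b=cv2.imread('pics/c5.png')[80:320,150:390]
cv2.imwrite('pics/g5.png',np.hstack([cv2.resize(a,(400,400)),cv2.resize(b,(400,400))]))"
```

```text
14.1 [0.55764843 0.16032993 0.16146476] [-3.14049206e+00 -1.84161535e-05  1.79856386e+00] [ 0.36395099 -0.28293908 -8.02187081] [ 0.00576694 -0.02202841 -0.01111638] 0.22391516005621254
14.7 [0.55783777 0.16036363 0.17676126] [-3.14111787e+00 -2.62701067e-05  1.79853903e+00] [-1.0117389  -0.00915648 -7.66650459] [ 0.04340745 -0.00705689  0.01333922] 0.21955845956473669
16.7167 [0.55794649 0.16038936 0.27682262] [-3.14126240e+00  5.16757085e-07  1.79857900e+00] [-0.87737388 -0.34050673 -7.68663927] [-0.01124583 -0.02502762 -0.06100427] 0.2180710083200165
[-0.01311182  0.0340173  -0.03027027] [-0.00040168  0.00135087 -0.00119018  0.0013053   0.0020495  -0.00249071]
```

View pics/g5.png

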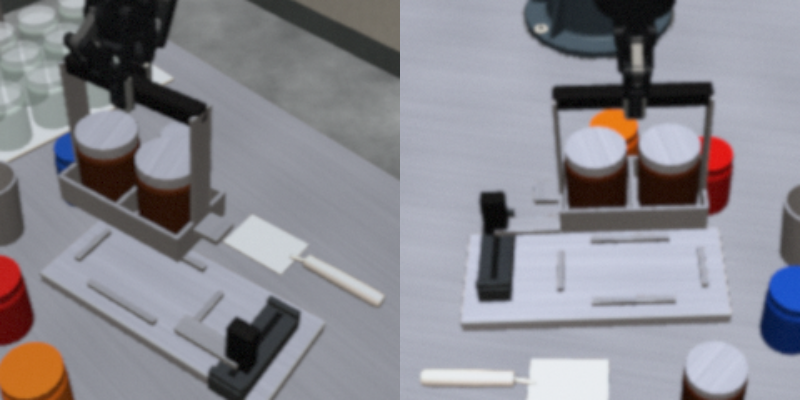

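Run:
```python
from h import *
print(tri([ray('scene',243.6,138.8),ray('side',293,147.2)]),tri([ray('scene',337.8,136.4),ray('side',212,120.8)]))
s0=ctrl.get_obs(); a=ctrl.capture('side'); ctrl.dwell(1.0); b=ctrl.capture('side'); s=ctrl.get_obs()
print('change',cv2.absdiff(a,b).mean(),np.abs(s['eef_pos']-s0['eef_pos']).max(),s['ft_force'],s['grip_width'],s['time'])
ctrl.hand_in()
```

```text
(array([0.58082688, 0.08541413, 0.29650755]), [np.float64(0.0017008366109610457), np.float64(0.001700836610961078)]) (array([0.53796858, 0.23634485, 0.2885774 ]), [np.float64(0.0022666757653454434), np.float64(0.0022666757653453675)])
change 1.2903656462585034 4.691058940775594e-05 [-0.11311628  0.23077925 -7.63717773] 0.22088124460992245 18.4167
the job is handed in; nothing more can be done
```

The lock is released, and I handed the job in with the caddy held about 12 cm above the dock. That was at 18.4 s, with no verdict reported.

- **Lock:** I gripped the knob and slid it 40.6 mm towards the robot. The resistance then jumped to 14.5 N and it moved no further, so it is at the end stop. The wrist picture showed the tongue clear of the caddy's lug.
- **Lift:** I gripped the middle of the handle at 80 N and lifted straight up 12 cm. The load was steady at about 7.7 N, which fits the stated weight.
- **Steadiness:** Over the last second the tool moved less than 0.1 mm. The wrist moment was near zero.
- **Jars and bystanders:** Both jars were standing in their pockets. The spare jar and scraper looked untouched in the last pictures. The beaker was only partly in those pictures, and I never moved near it at its height.
- **Level (rough check):** In the hand-picked pixels the handle's lock-side end read 8 mm higher than the other. The same method gave 6 mm while the caddy was still seated, so I take it as measurement error; about 2 mm (0.7°) of tilt can't be ruled out.
- **Height (small disagreement):** Knob and handle heights measured from the pictures differed by up to about 3 mm from each other and from the text.

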